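# Load the sample carriage on the scale's rail and hold the hardness tester on its mark

## Robot

A 7-joint arm with a two-finger parallel gripper is mounted at the origin on the work surface. World frame = base frame: x ahead of the robot, y to its left, z up, the work surface at z = 0. Lengths are in m, angles in rad, forces in N, time in s.
With the tool pointing down it reaches from about 0.4 to 0.9 m from the base axis. Payload 5.5 kg.
Tool frame: the origin (TCP) lies on the centre line of the jaws, within the pads' length; the fingertips stand r.tcp_to_tips ahead of it and the grasp point (between the pads) lies 3 mm ahead of it (r.tcp_to_tips is the distance from the TCP to the fingertips, in m); x points along the fingers, y is the direction in which the jaws open and shut, and the axes are right-handed (so a half turn about x gives the same grasp; the last joint's range is limited). The gripper opens to 85 mm and grips with 20 to 120 N. Pads are 22 mm wide; open, the fingers measure 114 mm over their backs; the gripper's body (76 mm by 85 mm) begins 54 mm behind the grasp point. The pads swing forward as they close: fully open they stand 13 mm farther back than shut.
Start: joints at [-0.858, 0.501, -0.427, 1.55, 0.221, 1.138, -0.21], TCP at [0.283, 0.585, 0.253] pointing down, gripper open.
Joint ranges: [-2.88, 2.88], [-0.31, 2.03], [-1.54, 1.56], [0.2, 2.42], [-1.41, 4.55], [0.19, 2.02], [-2.57, 2.57]. Speed limits (rad/s): [2.57, 2.57, 3.14, 3.14, 3.14, 3.14, 3.14].

## Interface

Orientations are given as a unit quaternion [w, x, y, z].
In Python, from rig import r gives the robot as it stands.
- The arm moves only by the shell command python3 -m crank 'ROWS'. ROWS is JSON, a list of rows, each a list of 7 numbers: the closure, from 0 (fully open) to 1 (shut), then the shift along the tool's x, y, z in cm, then the turn, a rotation vector about the tool's x, y, z in rad. In form: [[fingers, dx, dy, dz, ax, ay, az], ...]. A call has 1 to 12 rows; each row shifts and turns the commanded pose from where the row before left it, along the tool's axes as they then stand; what a row does not reach is not made up. A row lasts 1/12 s, in which the tool goes at most 41.7 mm and 7.16 degrees, less where a joint would pass 70% of its speed; a pose out of reach is approached as far as the arm can. A call with a gripper value outside its range is refused whole. The fingers move at their own pace and stop on an object; the grip force is fixed at half the most. Time passes only in rows, so rows that do not move let the fingers close. It gives the time, the measured TCP pose, the force and the opening at its end, in the units of the state.
- r.get_obs(): the state, without advancing time (a new reading comes with each control period).
- r.camera(name): name is "side" or "top" or "wrist"; returns (picture, depth): 420x560x3 uint8, red, green, blue; 420x560 float32, m along the optical axis (not along the pixel's ray), 0 where there is no reading.
- r.camera_info(name): a dict with "vfov" (degrees; the focal length in pixels is half the picture's height over the tangent of half this angle, whatever the lens; pixels are square), "cx", "cy" (the principal point, pixels), "pose" (4x4, takes a point from camera to world coordinates). Camera axes: x right, y up, looking along -z (the intrinsics and any distortion apply to the point x, -y, -z); pixel columns grow to the right and rows downward; lengths in m; the calibration is good to about 2 mm. A picture is of the moment at which its call begins: read the wrist's pose just before it. camera_info takes no time and is no camera call; for the wrist camera it gives the pose at the moment of the call.
- r.job_done(): hands the job in, once; it reports no verdict.
The state is a dict: "time_s": time; "qpos": joint angles; "qvel": joint speeds; "tau": joint torques, N m; "position": TCP position; "orientation": TCP orientation; "contact_force": force on the tool from outside, world axes, zero at the start; "wrist_torque": the same for the moment, N m; "finger_gap": finger opening in m.
Only numpy, scipy, OpenCV 4.12 (cv2) and the standard library are available. Lean on these libraries where they do the work, as an engineer would, in place of code of your own. Each camera call takes 0.05 s, during which the arm holds its last target. There are 200 camera calls.

## Task

Slide the slotted sample carriage along the rail on the scale's pan until it is fully home at the end stop and the sprung catches hold it, and let go of it. Then take the hardness tester out of its stand and hold it upright with its sprung tip on the centre of the ring mark on the carriage, pressing lightly so that the tip is pushed about halfway in and never hard. The job finishes while you are still holding the tester like that; leave everything else where it is.

Things in the scene. Friction and masses are not known exactly. Their poses are not given: they have to be found in the camera images.
- scale: yellow and black bench scale fixed to the table, 215 mm (x) by 295 mm (y). Origin on the table top under the centre of its steel pan; z up; x is the way the carriage slides on. Display (59 mm high) on the -y side. An aluminium deck, 190 (x) by 80 mm (y), is centred on the pan, its top at z 70 mm, with a T rail on it along x at y 0, from x -10 mm (rounded nose) to the end stop
- rail_start (a point): point on the bare deck at x -55 mm, y 0 of the scale, 45 mm before the rail's nose (z 70 mm): a carriage set down centred here, x axis along the rail, is 10 mm clear of the rail. Axes as the scale's. Rail stem 16 mm wide, 9 high; head 26 mm wide, 7 high, its top 16 mm above the deck
- rail_home (a point): point on the deck (x 50 mm, y 0, z 70 mm of the scale) where the carriage's origin is when fully home, 105 mm in +x from rail_start; axes as the scale's. The carriage's end then meets the fixed end stop (face at scale x 85 mm, 60 mm wide, 16 mm high above the deck)
- catch_left (a joint): sprung brass catch in the +y side of the rail head at rail_home: 0 = out (in the carriage's notch, or free), about 0.0015 m = pushed in by the carriage's wall. Each catch pushes with 2 to 5 N; getting over both takes about 5 to 10 N along the rail
- catch_right (a joint): the same catch in the -y side
- carriage: loose aluminium block with dark rubber top, 70 (x) by 48 (y) by 34 mm high, 0.25 kg, upright on the table beside the scale. Origin: centre of its underside. T slot along x, open below and at both ends: 20 mm wide up to 7 mm, 28 mm from 7 to 18 mm: 1 mm side play, 2 mm in height on the rail, underside on the deck. Goes on either way round. Grip the upper 16 mm across the 48 mm width
- spot (a point): centre of the ring mark (16 mm pale ring with a dot) on the carriage's top, 34 mm above its underside and 16 mm from its centre in its +x
- stand: grey round stand fixed to the table at the other side of the scale, 60 mm wide, 55 mm high, with a 34 mm hole through; origin at the centre of its underside
- tester: hardness tester standing upright in the stand, 112 mm long, 0.185 kg. Origin at the tip's end when the tip is out; z from tip to grip. Tip: 8 mm ball-ended rod, 13 mm long; barrel up to 30 mm wide from 13 to 40 mm; collar 44 mm wide from 40 to 46 mm, resting on the stand's rim (tip end then 15 mm above the table); round black grip 28 mm in diameter from 46 to 112 mm
- tester_grip (a point): point on the tester's axis 85 mm above its origin, where to grip it
- tip (a joint): how far the tester's tip is pushed in, m: 0 out, 0.010 fully in (hard stop). Spring 0.6 N per mm with 0.6 N preload: 3.6 N at 0.005 (half in)
- tip_end (a point): the ball end of the tester's tip (moves with the tip)
- mug: bystander, leave alone: white ceramic mug, 80 mm wide, 90 high
- weight: bystander, leave alone: brass check weight with a knob, 44 mm wide, 70 high
- tape: bystander, leave alone: cardboard ring lying flat, 90 mm wide, 22 high
- sample: bystander, leave alone: plain aluminium block 60 x 40 x 20 mm without slot or mark
- driver: bystander, leave alone: screwdriver lying on the table, about 200 mm long

How it is judged:
On the way, in this order (a step that is already met when the one before it is completed fails the run):
1. the carriage is fully home on the rail, caught by both catches and let go (x of carriage in the frame of rail_home between -0.003 and 0.003 m and y of carriage in the frame of rail_home between -0.003 and 0.003 m and z of carriage in the frame of rail_home between -0.003 and 0.003 m and angle between the x axis of carriage and the x axis of scale, either way round below 0.08 rad and angle between carriage's own z axis and vertical below 0.06 rad and value of joint each of catch_left, catch_right below 0.001 m and contact force between each of the arm, the fingers and carriage below 0.3 N), for 0.2 s.
2. the tester is held in the fingers, lifted clear out of its stand (height (world z) of tester above 0.065 m and contact force between the fingers and tester above 0.5 N and contact force between tester and stand below 0.1 N), for 0.1 s.
At the end, for the whole second after the job is handed in: Carriage home (3 mm, 0.08 rad, catches out to under 1 mm) and not touched by the robot; tester held in the fingers at rest, upright within 0.12 rad, tip within 6 mm of the mark's centre, pushed in 2.5 to 8 mm, pressing on the carriage with 1.2 to 8 N, not touching the scale (all of step 1 and distance between tip_end and spot below 0.006 m and angle between tester's own z axis and vertical below 0.12 rad and height (world z) of tester above 0.085 m and value of joint tip between 0.0025 and 0.008 m and contact force between tester and carriage between 1.2 and 8 N and contact force between the fingers and tester above 0.5 N and contact force between tester and scale below 0.1 N and linear speed of tester below 0.02 m/s); the arm keeps its last pose, push and grip.
It fails at once if the tester is pressed hard (over 15 N) on the carriage (contact force between tester and carriage above 15 N).
It fails at once if a bystander is moved by more than 30 mm (distance of any of mug, weight, tape, sample, driver from where it was at the start of the episode above 0.03 m).
It also fails if it takes over 61 s, if anything falls off the work surface, if the arm or the gripper's body presses on something with over 40 N, if the wrist force passes 120 N, or if a joint passes its speed limit or range.

## Working session

There is one attempt and no reset: what is moved stays moved. The work goes in short steps, Python scripts to look and compute and a shell command to move; the robot and the scene stay as the last step left them, time stands still between calls to the robot, and variables do not carry over. Pictures are saved under pics/ and viewed, about 8 in all and at most 12, crops included, and the job is handed in when it is done.

```bash
ls; mkdir -p pics; python3 - <<'E'
from rig import r
import cv2,numpy as np
o=r.get_obs();print({k:np.round(v,4).tolist() for k,v in o.items()});print(r.tcp_to_tips)
for n in("top","side"):
    p,d=r.camera(n);np.savez(f"pics/{n}.npz",p=p,d=d);i=r.camera_info(n);print(n,i)
    cv2.imwrite(f"pics/{n}.png",p[...,::-1])
E
```

```text
pics
{'time_s': 0.0, 'qpos': [-0.8578, 0.5018, -0.4268, 1.5515, 0.2208, 1.1383, -0.2103], 'qvel': [0.0, -0.0002, -0.0008, -0.0005, 0.0, -0.0018, -0.0016], 'tau': [-0.0008, -56.9517, -5.8159, -28.0936, 0.0108, 0.012, -0.0], 'position': [0.2824, 0.5847, 0.2522], 'orientation': [0.6891, 0.157, 0.6895, -0.1584], 'contact_force': [-0.2012, 0.0781, 0.7393], 'wrist_torque': [0.0139, 0.0106, -0.0256], 'finger_gap': 0.0853}
0.022
top {'vfov': 57.42361625949475, 'cx': 273.5524660410825, 'cy': 205.96415179723613, 'pose': array([[ 7.58718288e-04,  9.97551251e-01, -6.99351573e-02,
         3.79356951e-01],
       [-9.99941859e-01,  1.50907817e-03,  1.06771569e-02,
        -3.42347202e-02],
       [ 1.07565488e-02,  6.99229902e-02,  9.97494397e-01,
         1.20265947e+00],
       [ 0.00000000e+00,  0.00000000e+00,  0.00000000e+00,
         1.00000000e+00]])}
side {'vfov': 50.18326235498679, 'cx': 276.9304896942547, 'cy': 210.0559571533569, 'pose': array([[ 0.98998182,  0.08902413, -0.10959336,  0.31981152],
       [-0.14116966,  0.60940115, -0.78019316, -1.14362441],
       [-0.0026697 ,  0.7878483 ,  0.61586357,  0.96127803],
       [ 0.        ,  0.        ,  0.        ,  1.        ]])}
```

View pics/top.png

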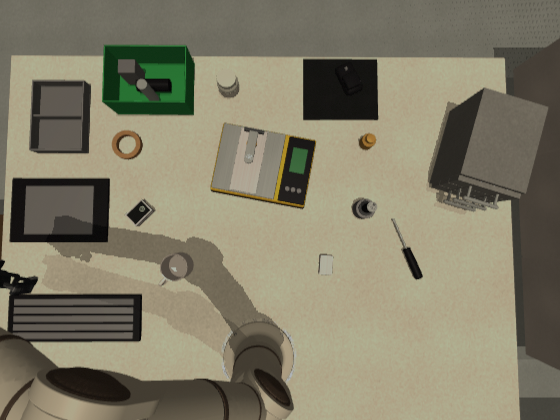

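View pics/side.png

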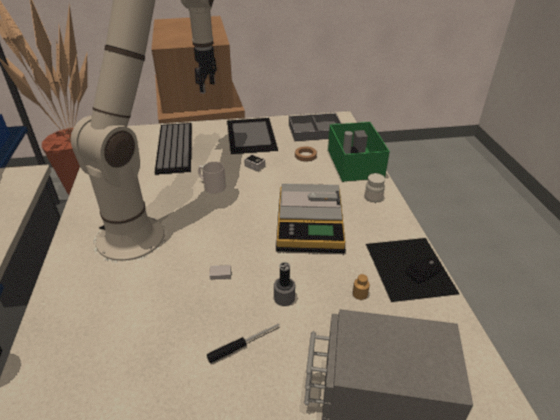

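The top view shows the carriage at about (140,212), the scale at (263,165) with its rail pointing up the image, and the tester in its stand at (367,208). The side view shows the carriage at (255,162), the tester at (285,285) and the scale at (311,217). Next I'll enlarge those areas.

```bash
cat > h.py <<'E'
import numpy as np
from rig import r
def ray(n,u,v,info=None):
    i=info or r.camera_info(n);f=210/np.tan(np.radians(i["vfov"]/2));P=i["pose"]
    return P[:3,3],P[:3,:3]@np.array([(u-i["cx"])/f,-(v-i["cy"])/f,-1.])
def atz(n,u,v,z,info=None):
    o,d=ray(n,u,v,info);return o+d*(z-o[2])/d[2]
def dep(n,u,v,D,info=None):
    o,d=ray(n,u,v,info);return o+d*D[int(round(v)),int(round(u))]
def tri(a,b):
    (o,d),(p,e)=a,b
    s=np.linalg.lstsq(np.c_[d,-e],p-o,rcond=None)[0];A=o+d*s[0];B=p+e*s[1]
    return (A+B)/2,np.linalg.norm(A-B)
E
python3 - <<'E'
import cv2,numpy as np
from h import *
t=np.load("pics/top.npz");s=np.load("pics/side.npz")
def c(p,x,y,w,h,k):return cv2.resize(p[y:y+h,x:x+w,::-1],None,fx=k,fy=k,interpolation=cv2.INTER_CUBIC)
a=c(t['p'],205,115,120,100,4)        #480x400
b=c(t['p'],115,190,50,40,4); d=c(t['p'],345,190,50,40,4) #200x160
e=c(s['p'],230,145,50,40,4);f=c(s['p'],260,255,50,60,4)
im=np.zeros((600,800,3),np.uint8)
im[:400,:480]=a;im[420:580,:200]=b;im[420:580,220:420]=d;im[0:160,500:700]=e;im[170:410,500:700]=f
im[420:580,440:760]=c(s['p'],270,180,80,40,4)
cv2.imwrite("pics/c1.png",im)
for u,v in((140,212),(370,208),(368,211),(250,160),(250,130),(248,180)):print(u,v,dep("top",u,v,t['d']).round(4))
E
```

```text
140 212 [0.4422 0.3591 0.035 ]
370 208 [ 0.4496 -0.3185  0.124 ]
368 211 [ 0.4423 -0.318   0.1033]
250 160 [0.5934 0.0233 0.0845]
250 130 [0.6831 0.0237 0.0853]
248 180 [0.5359 0.0296 0.071 ]
```

View pics/c1.png

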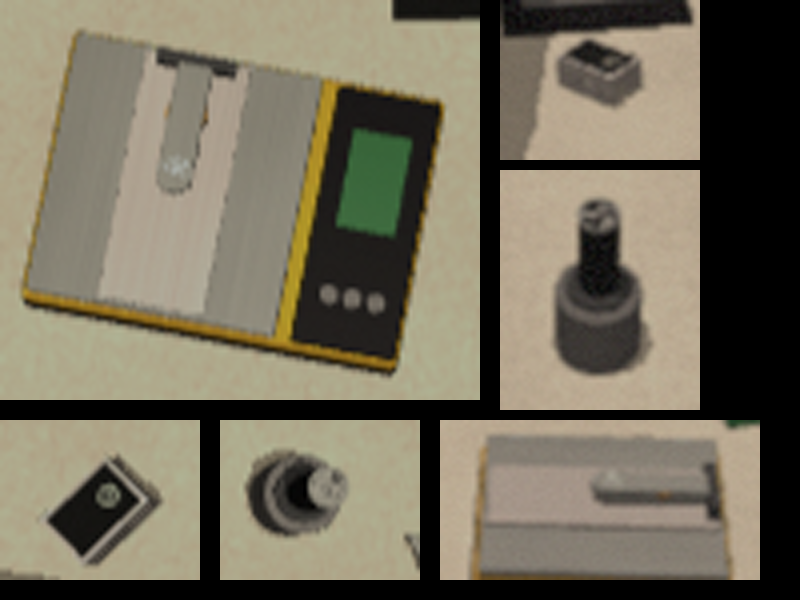

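The crops show the rail running up the image from its nose (248,163) to the end stop (254,131). The carriage's ring is at (142,209), so its +x end points up and right, about 36° off the rail. The tester's top is at about (371.5,207.5). I'll compute the coarse poses and the first move.

```bash
cat >> h.py <<'E'
from scipy.spatial.transform import Rotation as R
def pose():
    o=r.get_obs();return np.array(o["position"]),R.from_quat(np.array(o["orientation"])[[1,2,3,0]]),o
def Rt(yaw):  # tool x down, tool y at heading yaw in world
    y=np.array([np.cos(yaw),np.sin(yaw),0]);x=np.array([0,0,-1.]);return np.c_[x,y,np.cross(x,y)]
def go(p,yaw):
    c,q,o=pose();M=q.as_matrix()
    best=min((Rt(yaw),Rt(yaw+np.pi)),key=lambda T:np.linalg.norm((R.from_matrix(M.T@T)).as_rotvec()))
    rv=R.from_matrix(M.T@best).as_rotvec()
    print("tool now: y heading deg",np.degrees(np.arctan2(M[1,1],M[0,1])).round(2),"x axis",M[:,0].round(4),"pos",c.round(4),"F",np.round(o["contact_force"],2),"gap",round(o["finger_gap"],4),"t",round(o["time_s"],2))
    print("shift cm (now axes)",(M.T@(np.array(p)-c)*100).round(2),"(turned axes)",(best.T@(np.array(p)-c)*100).round(2),"turn",rv.round(4))
E
python3 - <<'E'
from h import *
t=np.load("pics/top.npz")['d']
# coarse
n=atz("top",248.25,163,.086);e=atz("top",253.75,131.5,.078);d=e-n
print("nose",n,"end",e,"len",np.linalg.norm(d[:2]),"yaw",np.degrees(np.arctan2(d[1],d[0])))
# triangulations: carriage ring, tester top centre
print("ring",tri(ray("top",142,209),ray("side",230+109/4,145+62/4)))
print("tester top",tri(ray("top",345+107/4,190+67/4),ray("side",260+99/4,255+40/4)))
# carriage top: points by depth
P=np.array([dep("top",u,v,t) for u in range(120,160) for v in range(195,230)])
m=P[(P[:,2]>.028)&(P[:,2]<.042)];import cv2
print("carr top n",len(m),m.mean(0),cv2.minAreaRect((m[:,:2]*1000).astype(np.float32)))
P=np.array([dep("top",u,v,t) for u in range(205,325) for v in range(115,215)])
m=P[(P[:,2]>.066)&(P[:,2]<.074)];print("deck",len(m),cv2.minAreaRect((m[:,:2]*1000).astype(np.float32)))
i=r.camera_info("wrist");p,q,_=pose();M=q.as_matrix()
print("cam in tool",M.T@(i["pose"][:3,3]-p),"\n",M.T@i["pose"][:3,:3],i["vfov"],i["cx"],i["cy"])
go([.442,.359,.25],np.radians(-46+90))
E
```

```text
nose [0.58420002 0.02832638 0.086     ] end [0.6805494 0.012906  0.078    ] len 0.09757556393516816 yaw -9.092878003697425
ring (array([0.45223881, 0.35348914, 0.03415576]), np.float64(0.0016447308161574024))
tester top (array([ 0.4540452 , -0.32228161,  0.12898498]), np.float64(0.0024243666525465535))
carr top n 367 [0.44310698 0.3660377  0.03250476] ((443.3049621582031, 366.2440185546875), (48.555419921875, 70.39435577392578), 45.980751037597656)Traceback (most recent call last):
  File "<stdin>", line 13, in <module>
  File "h.py", line 9, in dep
    o,d=ray(n,u,v,info);return o+d*D[int(round(v)),int(round(u))]
        ~~~^^^^^^^^^^^^
  File "h.py", line 4, in ray
    i=info or r.camera_info(n);f=210/np.tan(np.radians(i["vfov"]/2));P=i["pose"]
              ~~~~~~~~~~~~~^^^
ValueError: time passes only in moves, steps and waits
```

```bash
sed -i 's/i=info or r.camera_info(n)/i=info or INF.setdefault(n,None) or INF.update({n:r.camera_info(n)}) or INF[n]/; s/^import numpy as np/import numpy as np\nINF={}/' h.py
python3 - <<'E'
from h import *
import cv2
t=np.load("pics/top.npz")['d']
P=np.array([dep("top",u,v,t) for u in range(205,325) for v in range(115,215)])
m=P[(P[:,2]>.0665)&(P[:,2]<.074)];print("deck",len(m),cv2.minAreaRect((m[:,:2]*1000).astype(np.float32)))
m=P[(P[:,2]>.081)&(P[:,2]<.090)];print("rail",len(m),cv2.minAreaRect((m[:,:2]*1000).astype(np.float32)))
i=r.camera_info("wrist");p,q,_=pose();M=q.as_matrix()
print("cam in tool",M.T@(i["pose"][:3,3]-p),"\n",M.T@i["pose"][:3,:3],i["vfov"],i["cx"],i["cy"])
go([.443,.366,.22],np.radians(-44+90))
E
```

```text
deck 1655 ((596.4756469726562, 28.934188842773438), (188.07949829101562, 198.11122131347656), 79.16197967529297)
rail 338 ((641.260986328125, 13.15242862701416), (108.4926986694336, 56.449825286865234), 0.4494728446006775)
cam in tool [-0.12010144  0.0015438  -0.06710415] 
 [[-1.81977144e-04  2.64809443e-01 -9.64300744e-01]
 [ 9.99999440e-01  1.05337727e-03  1.00557018e-04]
 [ 1.04240094e-03 -9.64300186e-01 -2.64809486e-01]] 59.82913401806415 283.16143754017367 211.0567829918422
tool now: y heading deg 64.23 x axis [-8.0e-04 -1.5e-03 -1.0e+00] pos [0.2824 0.5848 0.2524] F [-0.26 -0.25 -0.01] gap 0.0854 t 0.1
shift cm (now axes) [  3.26 -12.72  23.98] (turned axes) [ 3.24 -4.58 26.76] turn [3.182e-01 2.000e-04 1.700e-03]
```

```bash
python3 -m crank '[[0,0.4,-1.59,3,0,0,0],[0,0.4,-1.59,3,0,0,0],[0,0.4,-1.59,3,0,0,0],[0,0.4,-1.59,3,0,0,0],[0,0.4,-1.59,3,0,0,0],[0,0.4,-1.59,3,0,0,0],[0,0.4,-1.59,3,0,0,0],[0,0.4,-1.59,3,0,0,0],[0,0,0,0,0.106,0,0],[0,0,0,0,0.106,0,0],[0,0,0,0,0.106,0,0],[0,0,0,0,0,0,0]]'; python3 - <<'E'
from h import *
import cv2
p0=pose();i=r.camera_info("wrist");p,d=r.camera("wrist")
np.savez("pics/w1.npz",p=p,d=d,pose=i["pose"]);cv2.imwrite("pics/w1.png",p[...,::-1])
INF["wrist"]=i
go([.443,.366,.22],np.radians(46))
U=[(u,v) for u in range(0,560,2) for v in range(0,420,2) if d[v,u]>0]
P=np.array([dep("wrist",u,v,d) for u,v in U])
m=P[(P[:,2]>.029)&(P[:,2]<.040)&(np.hypot(P[:,0]-.443,P[:,1]-.366)<.06)]
print(len(m),m.mean(0),cv2.minAreaRect((m[:,:2]*1000).astype(np.float32)))
E
```

```text
time_s: 1.1
position: [0.4434, 0.3659, 0.2209]
orientation: [0.655, 0.266, 0.655, -0.267]
contact_force: [-0.2, -0.0, 0.3]
finger_gap: 0.0856
tool now: y heading deg 46.12 x axis [-5.e-04 -6.e-04 -1.e+00] pos [0.4432 0.3662 0.221 ] F [-0.54  0.76  0.73] gap 0.0851 t 1.15
shift cm (now axes) [ 0.1  -0.03  0.  ] (turned axes) [ 0.1  -0.03  0.  ] turn [0.0021 0.0001 0.0007]
1099 [0.44056341 0.36974837 0.03383005] ((441.7564697265625, 369.1011657714844), (46.88817596435547, 68.95695495605469), 44.975826263427734)
```

View pics/w1.png

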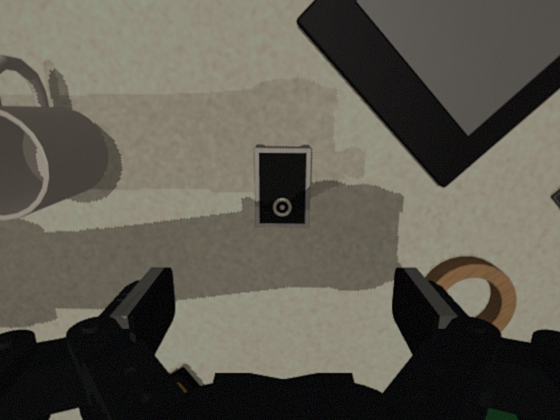

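The wrist view shows the carriage square to the tool. Its top spans (255,148) to (309,225), with the ring at (282,207).

```bash
python3 - <<'E'
from h import *
w=dict(vfov=59.82913401806415,cx=283.16143754017367,cy=211.0567829918422,pose=np.load("pics/w1.npz")["pose"])
print("ring w",atz("wrist",282,207,.034,w),tri(ray("wrist",282,207,w),ray("top",142,209)))
c=[atz("wrist",u,v,.034,w) for u,v in((254,147),(312,147),(309,226),(256,226))]
print(np.round(c,4),np.mean(c,0))
a=(c[0]+c[1])/2;b=(c[2]+c[3])/2;d=b-a;print(np.linalg.norm(d),np.degrees(np.arctan2(d[1],d[0])))
go(list(((np.mean(c,0)[:2]+[.4418,.3691])/2))+[.08],np.radians(45))
E
```

```text
ring w [0.45283877 0.35701744 0.034     ] (array([0.45281908, 0.35574806, 0.0283634 ]), np.float64(0.002150169267889961))
[[0.3997 0.3764 0.034 ]
 [0.4334 0.411  0.034 ]
 [0.4819 0.362  0.034 ]
 [0.4492 0.3285 0.034 ]] [0.44102246 0.3694576  0.034     ]
0.06894752579660152 -44.67597475906809
tool now: y heading deg 46.12 x axis [-5.e-04 -6.e-04 -1.e+00] pos [0.4432 0.3662 0.221 ] F [-0.54  0.76  0.73] gap 0.0851 t 1.15
shift cm (now axes) [14.1   0.11 -0.34] (turned axes) [14.1   0.09 -0.34] turn [0.0195 0.0001 0.0007]
```

```bash
python3 -m crank '[[0,2,0.1,-0.34,0.02,0,0],[0,3.5,0,0,0,0,0],[0,3.5,0,0,0,0,0],[0,3.5,0,0,0,0,0],[0,3,0,0,0,0,0],[0,2,0,0,0,0,0],[0,1.3,0,0,0,0,0],[0,0,0,0,0,0,0],[0.5,0,0,0,0,0,0],[1,0,0,0,0,0,0],[1,0,0,0,0,0,0],[1,0,0,0,0,0,0]]';python3 -m crank '[[1,0,0,0,0,0,0],[1,0,0,0,0,0,0],[1,0,0,0,0,0,0],[1,0,0,0,0,0,0]]'
```

```text
time_s: 2.15
position: [0.4426, 0.3704, 0.0353]
orientation: [0.654, 0.272, 0.652, -0.27]
contact_force: [-0.5, -1.0, 3.0]
finger_gap: 0.0466
time_s: 2.48
position: [0.4426, 0.3704, 0.0353]
orientation: [0.654, 0.272, 0.652, -0.27]
contact_force: [-1.6, -1.2, 7.0]
finger_gap: 0.047
```

```bash
python3 -m crank '[[1,-1,0,0,0,0,0],[1,-3,0,0,0,0,0],[1,-3.5,0,0,0,0,0],[1,-3.5,0,0,0,0,0],[1,-3.5,0,0,0,0,0],[1,-3.5,0,0,0,0,0],[1,-3.5,0,0,0,0,0],[1,-3.5,0,0,0,0,0],[1,0,0,0,0,0,0]]'; python3 -m crank '[[1,0,-0.71,3.9,0,0,0],[1,0,-0.71,3.9,0,0,0],[1,0,-0.71,3.9,0,0,0],[1,0,-0.71,3.9,0,0,0],[1,0,-0.71,3.9,0,0,0],[1,0,-0.71,3.9,0,0,0],[1,0,-0.71,3.9,0,0,0],[1,0,-0.71,3.9,0,0,0],[1,0,-0.71,3.9,0,0,0],[1,0,-0.71,3.9,0,0,0],[1,0,-0.71,3.9,0,0,0]]';python3 -m crank '[[1,0,0,0,-0.123,0,0],[1,0,0,0,-0.123,0,0],[1,0,0,0,-0.123,0,0],[1,0,0,0,-0.123,0,0],[1,0,0,0,-0.123,0,0],[1,0,0,0,0,0,0],[1,0,0,0,0,0,0]]'
python3 - <<'E'
from h import *
import cv2
i=r.camera_info("wrist");p,d=r.camera("wrist")
np.savez("pics/w2.npz",p=p,d=d,pose=i["pose"]);cv2.imwrite("pics/w2.png",cv2.resize(p[...,::-1],(800,600),interpolation=cv2.INTER_CUBIC))
go([.693,.01,.3],np.radians(80))
E
```

```text
time_s: 3.23
position: [0.4444, 0.3724, 0.2925]
orientation: [0.655, 0.276, 0.651, -0.267]
contact_force: [0.9, 1.2, -0.8]
finger_gap: 0.0468
time_s: 4.15
position: [0.6892, 0.0087, 0.2835]
orientation: [0.653, 0.271, 0.653, -0.271]
contact_force: [0.3, 0.2, -1.9]
finger_gap: 0.0467
time_s: 4.73
position: [0.6885, 0.0102, 0.2833]
orientation: [0.704, 0.062, 0.705, -0.062]
contact_force: [-0.1, -0.5, -2.2]
finger_gap: 0.0465
tool now: y heading deg 79.87 x axis [-3.e-04  1.e-04 -1.e+00] pos [0.6886 0.0102 0.2833] F [-0.08  0.62 -2.63] gap 0.0466 t 4.78
shift cm (now axes) [-1.67  0.06  0.43] (turned axes) [-1.67  0.06  0.43] turn [-0.0022 -0.0003 -0.0001]
```

View pics/w2.png

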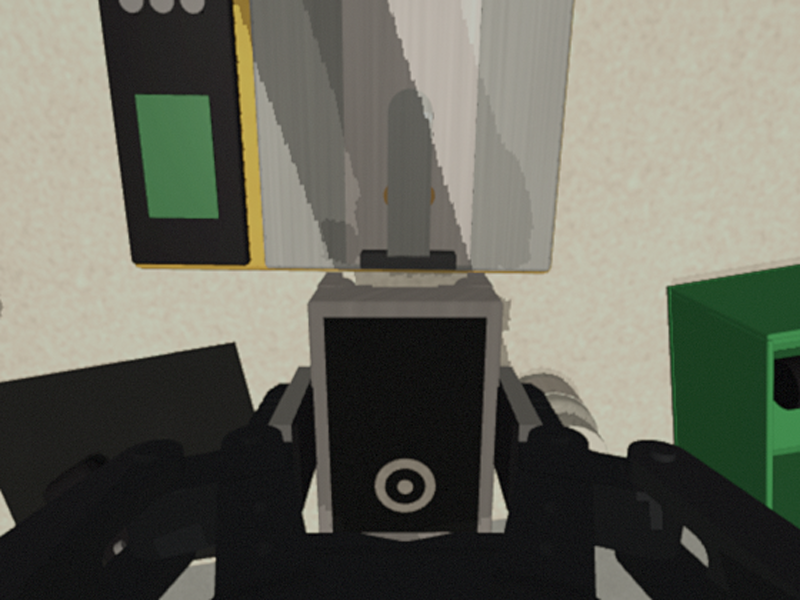

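The wrist view from +x (800x600 px) shows the rail from its nose (409,90) to the end stop face at row 250, which is centred at x=408. The catches are at row 195. The held carriage sits square in the jaws with its ring at (405,487).

```bash
python3 - <<'E'
from h import *
import cv2
W=dict(vfov=59.82913401806415,cx=283.16143754017367,cy=211.0567829918422)
z=np.load("pics/w2.npz");w=dict(W,pose=z["pose"]);d=z["d"];k=.7
def A(u,v,h):return atz("wrist",(u+.5)*k-.5,(v+.5)*k-.5,h,w)
nose=A(409,90,.086);s=A(408.5,251,.086);st=(A(361,251,.086),A(456,251,.086));ca=(A(386,195,.082),A(433,195,.082))
print("nose",nose,"stopface",s,"cat",np.mean(ca,0),"dist",np.linalg.norm(s-nose),"stop w",np.linalg.norm(st[1]-st[0]))
v=s-nose;print("yaw",np.degrees(np.arctan2(v[1],v[0])))
P=np.array([[*dep("wrist",u,v,d,w),u,v] for u in range(70,400) for v in range(0,188) if d[v,u]>0])
def rect(lo,hi,yl,c=None):
    m=P[(P[:,2]>lo)&(P[:,2]<hi)&(abs(P[:,3]-286)<yl)];print(len(m),m[:,2].mean().round(4),cv2.minAreaRect((m[:,:2]*1000).astype(np.float32)));return m
m=rect(.082,.092,18)   # rail head
e,V=np.linalg.eigh(np.cov(m[:,:2].T));print("rail dir",np.degrees(np.arctan(V[1,1]/V[0,1])),"mean",m.mean(0))
m=rect(.067,.075,60)
# triangulate nose, and stop corners top cam
print("tri nose",tri(ray("wrist",409*k,90*k,w),ray("top",248.25,163)))
# held carriage
p,q,_=pose();M=q.as_matrix()
D=dep("wrist",283,270,d,w);print("carr top",D,"in tool",M.T@(D-p))
zt=D[2]
c=[A(u,v,zt) for u,v in((311,303),(502,303),(405,487))]
for x in c:print("tool",(M.T@(x-p)).round(4))
Q=np.array([dep("wrist",u,v,d,w) for u in range(235,335,3) for v in range(225,365,5)]);T=(Q-p)@M
T=T[(abs(T[:,0]-(M.T@(D-p))[0])<.004)];b=np.polyfit(T[:,2],T[:,0],1);print("top slope along z",b,"along y",np.polyfit(T[:,1],T[:,0],1),T.min(0),T.max(0))
E
```

```text
nose [0.58654102 0.03255846 0.086     ] stopface [0.67742209 0.01615042 0.086     ] cat [0.64451171 0.02263258 0.082     ] dist 0.09235037413585978 stop w 0.058403626527215965
yaw -10.234163749837737
3811 0.0856 ((636.991943359375, 24.050691604614258), (30.168109893798828, 103.55957794189453), 79.3210678100586)
rail dir -10.964693687075775 mean [6.37189019e-01 2.37694481e-02 8.56063525e-02 2.86369719e+02
 1.26858567e+02]
13091 0.0696 ((612.9371337890625, 27.873371124267578), (108.03096771240234, 156.03482055664062), 80.62850952148438)
tri nose (array([0.58577414, 0.03089818, 0.07650182]), np.float64(0.004089890251003914))
carr top [0.67806977 0.0135409  0.28103384] in tool [ 0.00224548  0.00143679 -0.01097538]
tool [ 0.0023 -0.0213 -0.0329]
tool [ 0.0023  0.0252 -0.0329]
tool [0.0022 0.0015 0.0186]
top slope along z [-0.00160731  0.00152084] along y [-2.69269613e-05  1.52382530e-03] [-0.00034138 -0.01723564 -0.02868616] [0.00339823 0.02136637 0.0275735 ]
```

```bash
python3 -m crank '[[1,2,0,2,0,0,0],[1,3,0,2,0,0,0],[1,3,0,0,0,0,0],[1,3,0,0,0,0,0],[1,1,0,0,0,0,0],[1,0,0,0,0,0,0],[1,0,0,0,0,0,0],[1,0,0,0,0,0,0]]'
python3 - <<'E'
from h import *
import cv2
i=r.camera_info("wrist");p,d=r.camera("wrist")
np.savez("pics/w3.npz",p=p,d=d,pose=i["pose"]);cv2.imwrite("pics/w3.png",cv2.resize(p[...,::-1],(800,600),interpolation=cv2.INTER_CUBIC))
go([.693,.01,.3],np.radians(80))
E
```

```text
time_s: 5.45
position: [0.7299, 0.0038, 0.1661]
orientation: [0.706, 0.061, 0.703, -0.061]
contact_force: [0.1, 0.4, -1.8]
finger_gap: 0.0467
tool now: y heading deg 80.07 x axis [ 4.8e-03  2.0e-04 -1.0e+00] pos [0.7301 0.0038 0.1665] F [ 0.15 -0.71 -1.24] gap 0.0468 t 5.5
shift cm (now axes) [-13.37  -0.02  -3.7 ] (turned axes) [-13.35  -0.03  -3.76] turn [ 0.0013  0.0047 -0.001 ]
```

View pics/w3.png

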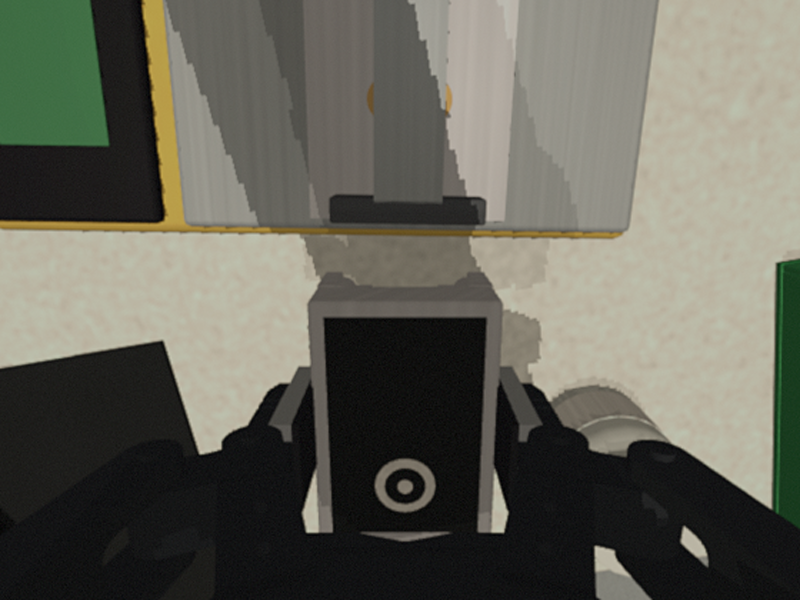

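The closer view shows the rail edges at x=373 to 443 (row 195), the catches at 368 to 451 (row 100) and the stop at 330 to 485. The carriage in the jaws is unchanged.

```bash
python3 - <<'E'
from h import *
W=dict(vfov=59.82913401806415,cx=283.16143754017367,cy=211.0567829918422)
w=dict(W,pose=np.load("pics/w3.npz")["pose"]);k=.7
p,q,_=pose();M=q.as_matrix()
def T(u,v,h):return M.T@(atz("wrist",(u+.5)*k-.5,(v+.5)*k-.5,h,w)-p)
for n,a,b,v,h in(("rail200",373,443,193,.086),("rail100",373.5,445,60,.086),("rail0",374,448,2,.086),("catch",368,451,98,.0825),("stop",330,485,197,.086),("carr -x end",311,502,303,p[2]-.002),("carr in",324,487,318,p[2]-.002),("ring",377,434,486,p[2]-.002)):
    A,B=T(a,v,h),T(b,v,h);m=(A+B)/2;print(n,"width",(B-A)[1].round(4),"tool y",m[1].round(4),"z",m[2].round(4),"world",(p+M@m).round(4))
E
```

```text
rail200 width 0.0263 tool y 0.0028 z -0.0545 world [0.6773 0.016  0.086 ]
rail100 width 0.0252 tool y 0.0032 z -0.1005 world [0.6321 0.0243 0.086 ]
rail0 width 0.0254 tool y 0.0038 z -0.1188 world [0.6142 0.028  0.086 ]
catch width 0.0303 tool y 0.0033 z -0.0883 world [0.6441 0.0223 0.0825]
stop width 0.0584 tool y 0.0026 z -0.053 world [0.6787 0.0155 0.086 ]
carr -x end width 0.0462 tool y 0.002 z -0.0332 world [0.6977 0.0115 0.1645]
carr in width 0.0398 tool y 0.0017 z -0.0294 world [0.7014 0.0106 0.1645]
ring width 0.0153 tool y 0.0017 z 0.0178 world [0.7479 0.0024 0.1645]
```

```bash
python3 - <<'E'
from h import *
go([.538,.0403,.135],np.radians(79.4))
E
python3 -m crank '[[1,0,0.03,-3.2,0.012,0.005,0],[1,0,0.03,-3.2,0,0,0],[1,0,0.03,-3.2,0,0,0],[1,0,0.03,-3.2,0,0,0],[1,0,0.03,-3.2,0,0,0],[1,0,0.03,-3.2,0,0,0],[1,0,0,0,0,0,0],[1,0,0,0,0,0,0]]'; python3 - <<'E'
from h import *
go([.538,.0403,.108],np.radians(79.4))
E
```

```text
tool now: y heading deg 80.07 x axis [ 4.8e-03  2.0e-04 -1.0e+00] pos [0.7301 0.0038 0.1665] F [ 0.15 -0.71 -1.24] gap 0.0468 t 5.5
shift cm (now axes) [  3.06   0.28 -19.57] (turned axes) [  3.15   0.05 -19.56] turn [ 0.0118  0.0047 -0.001 ]
time_s: 6.17
position: [0.5396, 0.0409, 0.1665]
orientation: [0.704, 0.065, 0.705, -0.065]
contact_force: [0.6, 0.1, -2.4]
finger_gap: 0.0468
tool now: y heading deg 79.49 x axis [-1.5e-03  5.0e-04 -1.0e+00] pos [0.5396 0.0409 0.1665] F [ 0.59  0.08 -2.36] gap 0.0468 t 6.17
shift cm (now axes) [ 5.85 -0.09 -0.14] (turned axes) [ 5.85 -0.08 -0.15] turn [ 0.0015 -0.0016 -0.0003]
```

Now I'll lower to just above the deck and read the forces.

```bash
python3 -m crank '[[1,2.5,-0.08,-0.14,0,-0.0016,0],[1,2.5,0,0,0,0,0],[1,0.8,0,0,0,0,0],[1,0,0,0,0,0,0],[1,0,0,0,0,0,0]]';python3 -m crank '[[1,0.1,0,0,0,0,0],[1,0.1,0,0,0,0,0],[1,0,0,0,0,0,0],[1,0,0,0,0,0,0]]'; python3 - <<'E'
from h import *
go([.538,.0403,.105],np.radians(79.4))
E
```

```text
time_s: 6.58
position: [0.5397, 0.0397, 0.107]
orientation: [0.704, 0.066, 0.705, -0.065]
contact_force: [0.7, 0.2, -2.3]
finger_gap: 0.0466
time_s: 6.92
position: [0.5391, 0.0397, 0.1049]
orientation: [0.704, 0.066, 0.705, -0.065]
contact_force: [1.3, 0.5, -0.3]
finger_gap: 0.0469
tool now: y heading deg 79.4 x axis [-1.2e-03  8.0e-04 -1.0e+00] pos [0.5391 0.0397 0.1049] F [ 1.27  0.46 -0.32] gap 0.0469 t 6.92
shift cm (now axes) [-0.01  0.03 -0.12] (turned axes) [-0.01  0.03 -0.12] turn [ 0.0001 -0.0014 -0.0006]
```

```bash
python3 -m crank '[[1,-0.06,0.03,0.2,0,0,0],[1,0,0,0.3,0,0,0],[1,0,0,0.3,0,0,0],[1,0,0,0.3,0,0,0],[1,0,0,0,0,0,0]]';python3 -m crank '[[1,0,0,0.3,0,0,0],[1,0,0,0.3,0,0,0],[1,0,0,0.2,0,0,0],[1,0,0,0,0,0,0]]'; python3 -m crank '[[1,0,0,0.3,0,0,0],[1,0,0,0.3,0,0,0],[1,0,0,0.4,0,0,0],[1,0,0,0,0,0,0]]';python3 - <<'E'
from h import *
go([.6414,.0210,.1055],np.radians(79.4))
E
```

```text
time_s: 7.33
position: [0.5497, 0.0379, 0.1049]
orientation: [0.703, 0.065, 0.705, -0.065]
contact_force: [-1.5, 0.8, 5.0]
finger_gap: 0.0468
time_s: 7.67
position: [0.5573, 0.0366, 0.1049]
orientation: [0.703, 0.065, 0.705, -0.065]
contact_force: [-3.9, 0.8, 4.8]
finger_gap: 0.0466
time_s: 8.0
position: [0.5672, 0.0347, 0.1048]
orientation: [0.703, 0.065, 0.705, -0.065]
contact_force: [-2.2, 1.6, 4.9]
finger_gap: 0.0471
tool now: y heading deg 79.41 x axis [-2.7e-03  8.0e-04 -1.0e+00] pos [0.5672 0.0347 0.1048] F [-2.19  1.58  4.87] gap 0.0471 t 8.0
shift cm (now axes) [-0.09  0.01  7.54] (turned axes) [-0.07  0.01  7.54] turn [ 0.0002 -0.0028 -0.0003]
```

```bash
python3 -m crank '[[1,0,0,0.4,0,0,0],[1,0,0,0.4,0,0,0],[1,0,0,0.4,0,0,0],[1,0,0,0.4,0,0,0],[1,0,0,0.4,0,0,0],[1,0,0,0.4,0,0,0],[1,0,0,0.4,0,0,0],[1,0,0,0,0,0,0]]';python3 -m crank '[[1,0,0,0.4,0,0,0],[1,0,0,0.4,0,0,0],[1,0,0,0.4,0,0,0],[1,0,0,0.4,0,0,0],[1,0,0,0.4,0,0,0],[1,0,0,0,0,0,0]]'; python3 -m crank '[[1,0,0,0.4,0,0,0],[1,0,0,0.4,0,0,0],[1,0,0,0.4,0,0,0],[1,0,0,0.4,0,0,0],[1,0,0,0,0,0,0]]';python3 - <<'E'
from h import *
go([.6414,.0210,.1055],np.radians(79.4))
E
```

```text
time_s: 8.67
position: [0.5945, 0.0297, 0.1049]
orientation: [0.703, 0.065, 0.705, -0.065]
contact_force: [-3.4, -0.2, 6.9]
finger_gap: 0.0467
time_s: 9.17
position: [0.6089, 0.0273, 0.105]
orientation: [0.699, 0.065, 0.709, -0.065]
contact_force: [-20.4, 2.8, 22.5]
finger_gap: 0.0468
time_s: 9.58
position: [0.6264, 0.0241, 0.1049]
orientation: [0.701, 0.065, 0.708, -0.065]
contact_force: [-14.5, 1.5, 17.5]
finger_gap: 0.0465
tool now: y heading deg 79.47 x axis [-0.0101  0.0011 -0.9999] pos [0.6264 0.0241 0.1049] F [-14.54   1.53  17.55] gap 0.0465 t 9.58
shift cm (now axes) [-0.07 -0.03  1.53] (turned axes) [-0.06 -0.03  1.53] turn [ 0.0011 -0.0101  0.0008]
```

```bash
python3 -m crank '[[1,-0.05,0,0.3,0,0,0],[1,0,0,0.3,0,0,0],[1,0,0,0.3,0,0,0],[1,0,0,0.3,0,0,0],[1,0,0,0,0,0,0]]';python3 -m crank '[[1,0,0,0.2,0,0,0],[1,0,0,0.2,0,0,0],[1,0,0,0,0,0,0]]'; python3 -m crank '[[1,0,0,0.15,0,0,0],[1,0,0,0.1,0,0,0],[1,0,0,0,0,0,0]]';python3 - <<'E'
from h import *
go([.6414,.0210,.1055],np.radians(79.4))
E
```

```text
time_s: 10.0
position: [0.6403, 0.0214, 0.105]
orientation: [0.702, 0.065, 0.706, -0.065]
contact_force: [-3.1, 1.6, 3.9]
finger_gap: 0.0467
time_s: 10.25
position: [0.6428, 0.0208, 0.1049]
orientation: [0.701, 0.065, 0.707, -0.065]
contact_force: [-11.3, 1.4, 12.2]
finger_gap: 0.0472
time_s: 10.5
position: [0.643, 0.0208, 0.105]
orientation: [0.699, 0.065, 0.709, -0.065]
contact_force: [-18.1, 2.0, 17.8]
finger_gap: 0.0469
tool now: y heading deg 79.44 x axis [-0.0134  0.0011 -0.9999] pos [0.643  0.0208 0.105 ] F [-18.13   1.98  17.76] gap 0.0469 t 10.5
shift cm (now axes) [-0.05 -0.01 -0.16] (turned axes) [-0.05 -0.01 -0.16] turn [ 0.0007 -0.0134  0.0014]
```

The force dropped as the catches snapped in, then rose against the stop. I'll relax the push, release and rise.

```bash
python3 -m crank '[[1,-0.05,0,-0.2,0,0,0],[1,0,0,0,0,0,0],[0.6,0,0,0,0,0,0],[0,0,0,0,0,0,0],[0,0,0,0,0,0,0],[0,0,0,0,0,0,0],[0,0,0,0,0,0,0],[0,0,0,0,0,0,0]]'; python3 -m crank '[[0,-1.5,0,0,0,0,0],[0,-3,0,0,0,0,0],[0,-3.5,0,0,0,0,0],[0,-3.5,0,0,0,0,0],[0,-3.5,0,0,0,0,0],[0,-2,0,0,0,0,0],[0,0,0,0,0,0,0],[0,0,0,0,0,0,0]]'
python3 - <<'E'
from h import *
import cv2
i=r.camera_info("wrist");p,d=r.camera("wrist")
np.savez("pics/w4.npz",p=p,d=d,pose=i["pose"]);cv2.imwrite("pics/w4.png",cv2.resize(p[...,::-1],(800,600),interpolation=cv2.INTER_CUBIC))
go([.454,-.322,.27],np.radians(79.4))
E
```

```text
time_s: 11.17
position: [0.6463, 0.0196, 0.1053]
orientation: [0.703, 0.065, 0.705, -0.065]
contact_force: [-0.1, -0.3, 0.3]
finger_gap: 0.0854
time_s: 11.83
position: [0.6475, 0.0197, 0.2772]
orientation: [0.704, 0.066, 0.704, -0.065]
contact_force: [-0.7, -0.1, -1.0]
finger_gap: 0.0855
tool now: y heading deg 79.4 x axis [-2.9e-03  4.0e-04 -1.0e+00] pos [0.6464 0.0196 0.2753] F [-0.44 -0.47 -1.49] gap 0.0855 t 11.88
shift cm (now axes) [  0.57 -37.11 -12.63] (turned axes) [  0.53 -37.11 -12.63] turn [ 0.0001 -0.0029  0.0001]
```

View pics/w4.png

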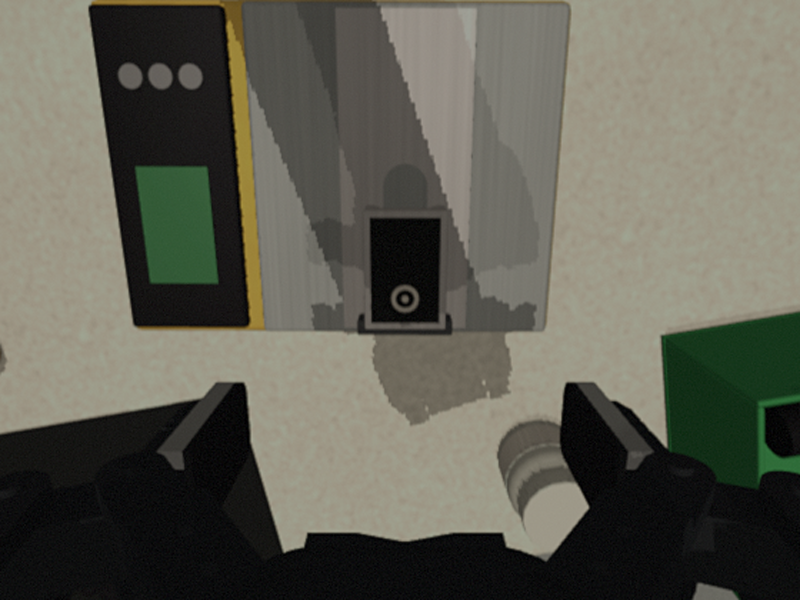

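The carriage sits against the stop with its ring at (405,298), and it is straight on the rail. On to the tester.

```bash
python3 -m crank '[[0,-0.3,-3.71,-1.26,0,0,0],[0,-0.3,-3.71,-1.26,0,0,0],[0,-0.3,-3.71,-1.26,0,0,0],[0,-0.3,-3.71,-1.26,0,0,0],[0,-0.3,-3.71,-1.26,0,0,0],[0,-0.3,-3.71,-1.26,0,0,0],[0,-0.3,-3.71,-1.26,0,0,0],[0,-0.3,-3.71,-1.26,0,0,0],[0,-0.3,-3.71,-1.26,0,0,0],[0,-0.3,-3.71,-1.26,0,0,0],[0,0,0,0,0,-0.003,0],[0,0,0,0,0,0,0]]'
python3 - <<'E'
from h import *
import cv2
W=dict(vfov=59.82913401806415,cx=283.16143754017367,cy=211.0567829918422)
w=dict(W,pose=np.load("pics/w4.npz")["pose"])
print("ring wrist",atz("wrist",405*.7,298*.7,.104,w))
i=r.camera_info("wrist");p,d=r.camera("wrist");INF["wrist"]=i
np.savez("pics/w5.npz",p=p,d=d,pose=i["pose"]);cv2.imwrite("pics/w5.png",cv2.resize(p[...,::-1],(800,600),interpolation=cv2.INTER_CUBIC))
P=np.array([dep("wrist",u,v,d) for u in range(100,460,1) for v in range(0,260) if d[v,u]>0])
m=P[(P[:,2]>.118)&(P[:,2]<.135)&(np.hypot(P[:,0]-.454,P[:,1]+.322)<.04)];print(len(m),m.mean(0),cv2.minEnclosingCircle((m[:,:2]*1000).astype(np.float32)))
m=P[(P[:,2]>.05)&(P[:,2]<.057)&(np.hypot(P[:,0]-.454,P[:,1]+.322)<.05)];print(len(m),m.mean(0),cv2.minEnclosingCircle((m[:,:2]*1000).astype(np.float32)))
go([.454,-.322,.10],np.radians(79.4));print(np.round(r.get_obs()["qpos"],2))
E
```

```text
time_s: 12.88
position: [0.4516, -0.3246, 0.3039]
orientation: [0.703, 0.068, 0.705, -0.067]
contact_force: [0.3, 1.2, -0.0]
finger_gap: 0.0854
ring wrist [0.65938673 0.01945115 0.104     ]
936 [ 0.45307665 -0.32095986  0.12653783] ((453.44305419921875, -320.9828186035156), 14.64882755279541)
929 [ 0.44490526 -0.31948302  0.05445648] ((453.6341857910156, -320.97100830078125), 29.92391586303711)
tool now: y heading deg 79.26 x axis [-0.0028  0.0019 -1.    ] pos [ 0.4531 -0.3222  0.304 ] F [0.39 0.14 0.42] gap 0.0854 t 12.93
shift cm (now axes) [2.04e+01 1.00e-02 1.40e-01] (turned axes) [20.4   0.04  0.08] turn [-0.0025 -0.0031 -0.0013]
[ 0.67  0.26 -0.12  1.74  0.03  1.15  1.92]
```

View pics/w5.png

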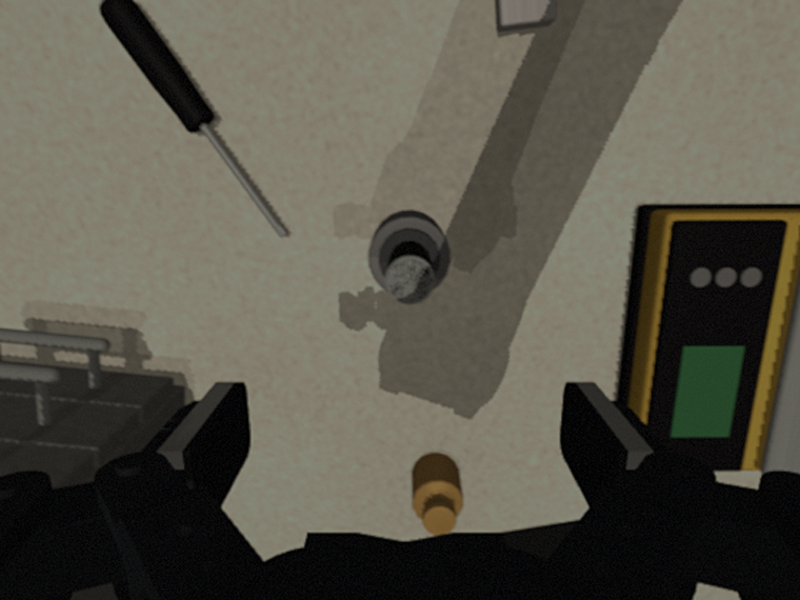

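The tester's top is at (408,278) in the 800 px view. Its axis comes out at (0.4535,-0.321), top at z=0.127 as expected, with the rest of the area clear. I'll descend and grip.

```bash
python3 -m crank '[[0,2,0,0.05,-0.002,-0.003,-0.001],[0,3.5,0,0,0,0,0],[0,3.5,0,0,0,0,0],[0,3.5,0,0,0,0,0],[0,3.5,0,0,0,0,0],[0,2.5,0,0,0,0,0],[0,1.2,0,0,0,0,0],[0,0,0,0,0,0,0],[0,0,0,0,0,0,0]]'; python3 - <<'E'
from h import *
go([.4532,-.3225,.103],np.radians(79.4))
E
```

```text
time_s: 13.68
position: [0.4559, -0.321, 0.1085]
orientation: [0.705, 0.064, 0.704, -0.064]
contact_force: [0.3, 0.1, 0.9]
finger_gap: 0.0858
tool now: y heading deg 79.63 x axis [ 1.5e-03 -2.0e-04 -1.0e+00] pos [ 0.4559 -0.321   0.1085] F [0.29 0.14 0.89] gap 0.0858 t 13.68
shift cm (now axes) [ 0.55 -0.2  -0.24] (turned axes) [ 0.55 -0.2  -0.23] turn [ 0.004   0.0015 -0.    ]
```

```bash
python3 -m crank '[[0,0.5,-0.1,-0.2,0,0,0],[0,0,0,0,0,0,0],[0,0,0,0,0,0,0]]'; python3 -m crank '[[0.4,0,0,0,0,0,0],[1,0,0,0,0,0,0],[1,0,0,0,0,0,0],[1,0,0,0,0,0,0],[1,0,0,0,0,0,0],[1,0,0,0,0,0,0],[1,0,0,0,0,0,0],[1,0,0,0,0,0,0],[1,0,0,0,0,0,0]]';python3 - <<'E'
from h import *
go([.4532,-.3225,.103],np.radians(79.4))
E
```

```text
time_s: 13.93
position: [0.4538, -0.3233, 0.105]
orientation: [0.706, 0.064, 0.703, -0.065]
contact_force: [-0.3, 0.0, 0.3]
finger_gap: 0.0856
time_s: 14.68
position: [0.4534, -0.3229, 0.1041]
orientation: [0.705, 0.064, 0.703, -0.065]
contact_force: [-1.0, 0.7, 5.4]
finger_gap: 0.027
tool now: y heading deg 79.52 x axis [ 0.0028 -0.0018 -1.    ] pos [ 0.4534 -0.3229  0.1041] F [-0.97  0.74  5.36] gap 0.027 t 14.68
shift cm (now axes) [ 0.11  0.04 -0.03] (turned axes) [ 0.11  0.04 -0.03] turn [0.0022 0.003  0.0012]
```

```bash
python3 -m crank '[[1,-1,0,0,0,0,0],[1,-2.5,0,0,0,0,0],[1,-3,0,0,0,0,0],[1,-3,0,0,0,0,0],[1,-3,0,0,0,0,0],[1,-2.5,0,0,0,0,0],[1,0,0,0,0,0,0],[1,0,0,0,0,0,0]]'; python3 -m crank '[[1,0,2,0.75,0,0,0],[1,0,3.5,1.31,0,0,0],[1,0,3.5,1.31,0,0,0],[1,0,3.5,1.31,0,0,0],[1,0,3.5,1.31,0,0,0],[1,0,3.5,1.31,0,0,0],[1,0,3.5,1.31,0,0,0],[1,0,3.5,1.31,0,0,0],[1,0,3.5,1.31,0,0,0],[1,0,3.5,1.31,0,0,0],[1,0,2.5,0.94,0,0,0],[1,0,1.3,0.52,0,0,0]]';python3 -m crank '[[1,0,0,0,0,0,0],[1,0,0,0,0,0,0],[1,0,0,0,0,0,0]]';python3 - <<'E'
from h import *
import cv2
i=r.camera_info("wrist");p,d=r.camera("wrist")
np.savez("pics/w6.npz",p=p,d=d,pose=i["pose"]);cv2.imwrite("pics/w6.png",cv2.resize(p[...,::-1],(800,600),interpolation=cv2.INTER_CUBIC))
go([.660,.0176,.24],np.radians(79.4))
E
```

```text
time_s: 15.35
position: [0.4534, -0.3229, 0.2553]
orientation: [0.706, 0.064, 0.702, -0.066]
contact_force: [0.0, -0.1, -3.1]
finger_gap: 0.0266
time_s: 16.35
position: [0.658, 0.0245, 0.251]
orientation: [0.704, 0.063, 0.705, -0.062]
contact_force: [0.1, 0.5, -2.5]
finger_gap: 0.0267
time_s: 16.6
position: [0.6572, 0.0166, 0.2522]
orientation: [0.704, 0.064, 0.704, -0.066]
contact_force: [-0.5, -0.4, -1.5]
finger_gap: 0.0266
tool now: y heading deg 79.37 x axis [ 1.0e-04 -3.1e-03 -1.0e+00] pos [0.6573 0.0161 0.2527] F [ 0.22 -1.16 -2.08] gap 0.0268 t 16.65
shift cm (now axes) [1.26 0.2  0.24] (turned axes) [1.27 0.19 0.24] turn [-0.0005  0.0007  0.003 ]
```

View pics/w6.png

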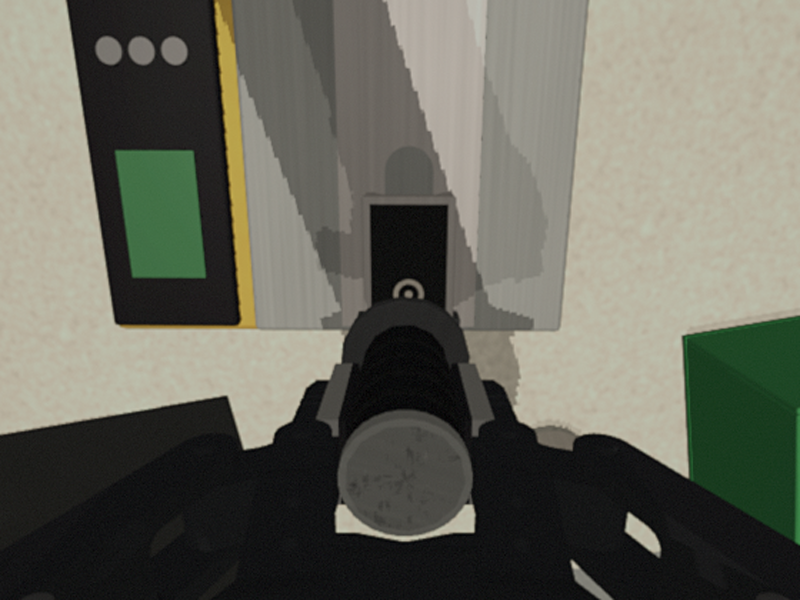

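The view shows the tester upright in the jaws: grip top at (405,473), collar spanning x=343 to 468. The ring is just visible at (408,293).

```bash
python3 - <<'E'
from h import *
W=dict(vfov=59.82913401806415,cx=283.16143754017367,cy=211.0567829918422)
w=dict(W,pose=np.load("pics/w6.npz")["pose"]);d=np.load("pics/w6.npz")["d"];k=.7
p,q,_=pose();M=q.as_matrix();print(p)
def T(u,v,h):return M.T@(atz("wrist",(u+.5)*k-.5,(v+.5)*k-.5,h,w)-p)
D=dep("wrist",405*k,473*k,d,w);print("top depth",D,M.T@(D-p))
for n,u,v,h in(("gtop",405,473,D[2]),("gl",338,473,D[2]),("gr",472,473,D[2]),("collar front",405,299,p[2]-.043),("cl",343,350,p[2]-.043),("cr",468,350,p[2]-.043),("ring",408.5,293,.104)):print(n,T(u,v,h).round(4))
C=dep("wrist",405*k,310*k,d,w);print("collar depth",M.T@(C-p))
print("ring z",dep("wrist",408*k,278*k,d,w))
from collections import deque
a=[]
for _ in range(1):a.append(r.get_obs()["position"])
E
```

```text
[0.65732733 0.01614534 0.2526533 ]
top depth [0.65568989 0.01855009 0.27442556] [-0.02177978  0.00199539 -0.00203831]
gtop [-0.0218  0.0019 -0.0021]
gl [-0.0217 -0.0124 -0.0021]
gr [-0.0218  0.0163 -0.0021]
collar front [ 0.043   0.002  -0.0233]
cl [ 0.0431 -0.0186 -0.0057]
cr [ 0.0429  0.0229 -0.0058]
ring [0.1486 0.0039 0.0018]
collar depth [ 0.04310393  0.00205113 -0.01945716]
ring z [0.6517318  0.02052715 0.10458665]
```

```bash
python3 -m crank '[[1,1,0.19,0.26,0,0,0.003],[1,2,0,0,0,0,0],[1,1.5,0,0,0,0,0],[1,0.9,0,0,0,0,0],[1,0,0,0,0,0,0],[1,0,0,0,0,0,0],[1,0,0,0,0,0,0]]';python3 - <<'E'
from h import *
import cv2
i=r.camera_info("wrist");p,d=r.camera("wrist")
np.savez("pics/w7.npz",p=p,d=d,pose=i["pose"])
s,ds=r.camera("side")
a=cv2.resize(p[150:300,220:345,::-1],(500,600),interpolation=cv2.INTER_CUBIC)
b=cv2.resize(s[170:245,280:355,::-1],(300,300),interpolation=cv2.INTER_CUBIC)
im=np.zeros((600,800,3),np.uint8);im[:,:500]=a;im[:300,500:]=b;cv2.imwrite("pics/w7.png",im)
go([.660,.0176,.193],np.radians(79.4))
E
```

```text
time_s: 17.23
position: [0.662, 0.0199, 0.2006]
orientation: [0.706, 0.065, 0.703, -0.064]
contact_force: [0.8, -0.6, -2.4]
finger_gap: 0.0267
tool now: y heading deg 79.52 x axis [ 0.0051  0.0016 -1.    ] pos [0.6622 0.0202 0.201 ] F [-1.07  0.05 -2.44] gap 0.0264 t 17.33
shift cm (now axes) [ 0.8  -0.3  -0.17] (turned axes) [ 0.8  -0.3  -0.17] turn [ 0.002   0.0047 -0.0025]
```

View pics/w7.png

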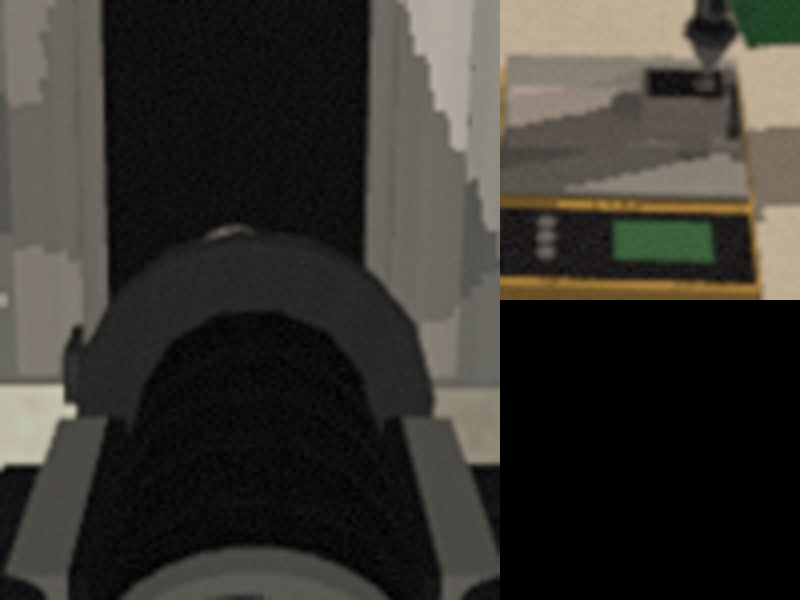

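The crop shows the ring's far edge at about (232,228), peeking over the collar. The collar's centre is about 15 px (of the 4x crop) right of the ring, so a small lateral correction is needed. The side inset shows the tip just above the ring.

```bash
python3 - <<'E'
from h import *
W=dict(vfov=59.82913401806415,cx=283.16143754017367,cy=211.0567829918422)
w=dict(W,pose=np.load("pics/w7.npz")["pose"])
p,q,_=pose();M=q.as_matrix()
def T(u,v,h):return (M.T@(atz("wrist",220+u/4-.4,150+v/4-.4,h,w)-p)).round(4)
print("ring far edge",T(232,226,.104),"rubber edges",T(106,200,.104),T(367,200,.104))
print("collar l r",T(75,370,p[2]-.043),T(432,370,p[2]-.043),"collar front",T(250,232,p[2]-.043))
go([.660,.0176,.193],np.radians(79.4))
E
```

```text
ring far edge [ 0.097  -0.0022 -0.0106] rubber edges [ 0.0969 -0.0214 -0.0147] [ 0.097   0.0184 -0.0147]
collar l r [ 0.0429 -0.02   -0.007 ] [ 0.043   0.0222 -0.0069] collar front [ 0.0429  0.0007 -0.0239]
tool now: y heading deg 79.52 x axis [ 0.0051  0.0016 -1.    ] pos [0.6622 0.0202 0.201 ] F [-1.07  0.05 -2.44] gap 0.0264 t 17.33
shift cm (now axes) [ 0.8  -0.3  -0.17] (turned axes) [ 0.8  -0.3  -0.17] turn [ 0.002   0.0047 -0.0025]
```

```bash
python3 -m crank '[[1,0,-0.3,-0.12,0,0.003,0],[1,0,0,0,0,0,0],[1,0,0,0,0,0,0],[1,0,0,0,0,0,0]]';python3 - <<'E'
from h import *
import cv2
i=r.camera_info("wrist");p,d=r.camera("wrist");s,_=r.camera("side");t,_=r.camera("top")
np.savez("pics/w8.npz",p=p,d=d,pose=i["pose"])
a=cv2.resize(p[150:300,220:345,::-1],(500,600),interpolation=cv2.INTER_CUBIC)
b=cv2.resize(s[170:206,318:354,::-1],(300,300),interpolation=cv2.INTER_CUBIC)
im=np.zeros((600,800,3),np.uint8);im[:,:500]=a;im[:300,500:]=b;cv2.imwrite("pics/w8.png",im)
go([.660,.0176,.193],np.radians(79.4))
E
```

```text
time_s: 17.67
position: [0.6598, 0.0174, 0.2]
orientation: [0.704, 0.065, 0.704, -0.064]
contact_force: [0.2, -0.9, -2.9]
finger_gap: 0.0266
tool now: y heading deg 79.54 x axis [ 0.      0.0021 -1.    ] pos [0.6597 0.0176 0.1998] F [-0.17  0.41 -2.56] gap 0.0265 t 17.82
shift cm (now axes) [0.68 0.   0.03] (turned axes) [0.68 0.01 0.03] turn [ 0.0024 -0.0004 -0.002 ]
```

View pics/w8.png

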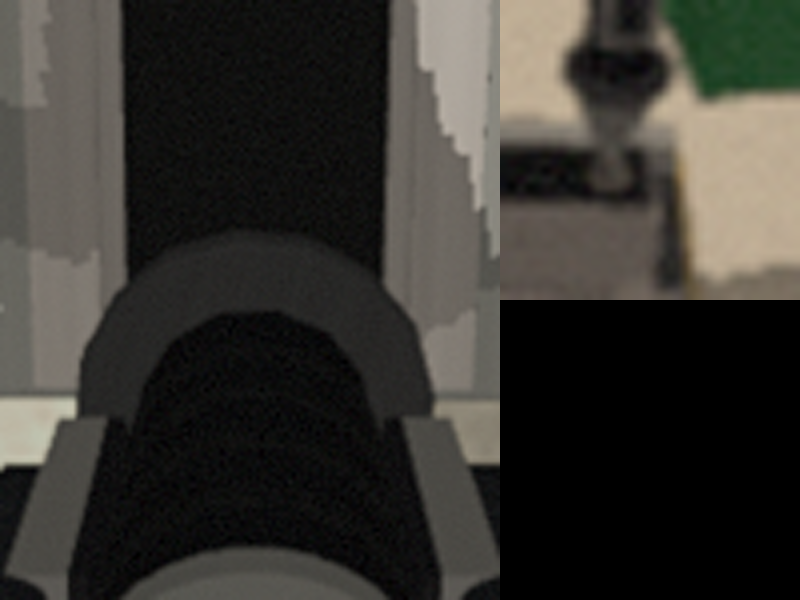

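The rubber's centre (255) now coincides with the collar's centre (255), and the side inset shows the tip over the ring. I'll press down in small steps.

```bash
python3 -m crank '[[1,0.3,0,0.02,0,0,0],[1,0.3,0,0,0,0,0],[1,0,0,0,0,0,0],[1,0,0,0,0,0,0]]';python3 -m crank '[[1,0.2,0,0,0,0,0],[1,0,0,0,0,0,0],[1,0,0,0,0,0,0]]';python3 -m crank '[[1,0.1,0,0,0,0,0],[1,0,0,0,0,0,0],[1,0,0,0,0,0,0]]'; python3 -m crank '[[1,0.1,0,0,0,0,0],[1,0,0,0,0,0,0],[1,0,0,0,0,0,0]]'; python3 - <<'E'
from h import *
go([.660,.0176,.1885],np.radians(79.4))
E
```

```text
time_s: 18.15
position: [0.6597, 0.0175, 0.1933]
orientation: [0.704, 0.065, 0.704, -0.064]
contact_force: [0.8, -0.6, -2.2]
finger_gap: 0.0269
time_s: 18.4
position: [0.6599, 0.0175, 0.1918]
orientation: [0.704, 0.065, 0.704, -0.064]
contact_force: [-0.9, 0.0, -1.0]
finger_gap: 0.0268
time_s: 18.65
position: [0.6599, 0.0175, 0.1909]
orientation: [0.704, 0.065, 0.704, -0.064]
contact_force: [-0.5, -0.5, 1.5]
finger_gap: 0.0268
time_s: 18.9
position: [0.6599, 0.0175, 0.1898]
orientation: [0.704, 0.065, 0.704, -0.064]
contact_force: [-0.5, -0.2, -0.1]
finger_gap: 0.027
tool now: y heading deg 79.53 x axis [ 1.0e-04  2.1e-03 -1.0e+00] pos [0.6599 0.0175 0.1898] F [-0.52 -0.16 -0.12] gap 0.027 t 18.9
shift cm (now axes) [0.13 0.01 0.01] (turned axes) [0.13 0.01 0.01] turn [ 0.0022 -0.0003 -0.002 ]
```

```bash
python3 -m crank '[[1,0.1,0,0,0,0,0],[1,0.08,0,0,0,0,0],[1,0,0,0,0,0,0],[1,0,0,0,0,0,0]]'; python3 - <<'E'
from h import *
F=[];Z=[]
for k in range(12):
    r.camera("side" if k%2 else "wrist");o=r.get_obs();F.append(o["contact_force"]);Z.append(o["position"])
print(np.mean(F,0),np.std(F,0),np.mean(Z,0))
import cv2
p,_=r.camera("wrist");s,_=r.camera("side");t,_=r.camera("top")
a=cv2.resize(p[150:300,220:345,::-1],(500,600),interpolation=cv2.INTER_CUBIC)
b=cv2.resize(s[170:206,318:354,::-1],(300,300),interpolation=cv2.INTER_CUBIC)
im=np.zeros((600,800,3),np.uint8);im[:,:500]=a;im[:300,500:]=b;cv2.imwrite("pics/w9.png",im)
go([.660,.0176,.1885],np.radians(79.4))
E
```

```text
time_s: 19.23
position: [0.66, 0.0175, 0.1881]
orientation: [0.704, 0.065, 0.704, -0.064]
contact_force: [-0.1, -0.7, 0.6]
finger_gap: 0.0265
[-0.38642639  0.12134839  1.34118179] [0.73629747 0.45042826 0.44651028] [0.65992872 0.01751792 0.18801718]
tool now: y heading deg 79.53 x axis [ 0.      0.0021 -1.    ] pos [0.6599 0.0175 0.188 ] F [0.42 0.89 1.11] gap 0.0265 t 19.98
shift cm (now axes) [-0.05  0.01  0.01] (turned axes) [-0.05  0.01  0.01] turn [ 0.0023 -0.0003 -0.002 ]
```

View pics/w9.png

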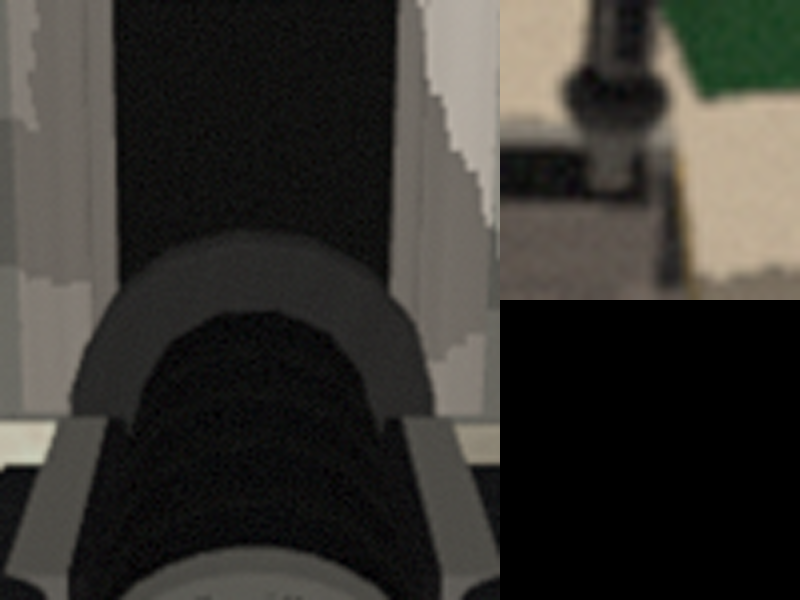

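The tester is upright on the mark. Mean Fz rose by about 3.7 N from its free-hanging value, which means the tip is about 5 mm in. That agrees with the 5 mm lowering after contact, so I'm handing in.

```bash
python3 -c "
from rig import r
print(r.job_done())"
```

```text
the job is handed in; nothing more can be done
None
```

I slid the carriage home on the rail and let go of it, then set the tester upright on the ring mark with its tip about half in. I handed the job in at about 20 s of the 61 s allowed. It reported no verdict.

- **Carriage:** the sliding force rose to about 20 N at the catches, fell to about 3 N, then climbed again against the end stop. I read that as both catches snapping in; I had no direct reading of them. After release, a wrist picture showed the carriage straight and against the stop.
- **Pressing:** the mean vertical force rose by about 3.7 N after contact. That matches about 5 mm of tip travel, and the TCP came down 5 mm past the height where I expected contact.
- **Position:** the tool was upright to within about 0.002 rad. In the last wrist and side pictures the tester was centred across the carriage. The ring itself was hidden under the collar, so along the rail I relied on the side view and on earlier measurements. Those put the tip within about 2 mm of the centre.
- **Disagreements:** the top and wrist cameras differed by up to 4 mm. I therefore aligned the carriage to the rail, and the tester to the mark, within the same wrist picture. One lateral move onto the mark went about 3 mm too far because the arm had not settled, and I corrected it before lowering the tip.

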